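Park the hose clamp on the extraction stub

TASK

Slide the larger band clamp over the barbed outlet stub of the extraction unit, past the ridges and all the way back against the unit's panel, standing upright on the bench. Then turn its thumb key clockwise until the band is snug on the stub, so that the clamp stays there ready for the hose, and let go.

Things in the scene. Friction and masses are not known exactly. Their poses are not given: they have to be found in the camera images.
- clamp: The larger of two bare steel band clamps (about 115 g); the small does not fit. Origin: on the upright screw's axis, under the foot, on the bench. z up, x along the hoop's axis, y from screw to hoop. Housing 16 x 16 mm, 46 high; foot x -15 to 10, y -9 to 9. Hoop stands upright: x -10 to 10, y 9 to 76, z 0 to 55, wall 2.5 mm, opening 62 wide, 50 high when loose. Dark key on top: see screw.
- screw (a joint): Key on the screw axis: upright blade 8 mm thick, 28 long, z 60 to 92 mm of the clamp; grip across its thickness, fingertips above the hoop; it carries the clamp. 0 = loose, blade along clamp y; grows clockwise from above, starts 0 to 0.25, stop at 1.5 rad. Friction 0.08 N m. Each side of the hoop closes 8 mm per rad; snug from about 1.4. Turning drags the clamp clockwise until it bears on the panel.
- band (a point): Centre of the clamp's hoop, fixed in the clamp at x 0, y 42.5, z 27.5 mm; axes as the clamp's. Pushed home with the clamp's x along the stub's x, it lies at x = 45 mm of stub_tip, the screw then being on the side nearer the robot.
- stub_tip (a point): Centre of the free end of the barbed aluminium stub, 29 mm above the bench, on a cream unit at the robot's right. x level, into the unit; z up. Two ridges 43 mm across in the first 21 mm, then 40 mm across to the flat panel at x = 55 (130 wide, 66 high); 70 mm behind it the unit rises to 120 mm. The twin unit has a smooth round cap, 52 mm across, instead.
Things that resemble listed ones, but are neither listed nor needed, are in the scene too. What is shaped like the part that bears stub_tip but orange or turquoise is not meant.

How it is judged:
On the way:
1. the band, its screw still loose, is over the stub, past the ridges and up against the panel (x of band in the frame of stub_tip above 0.033 m and y of band in the frame of stub_tip between -0.015 and 0.015 m and z of band in the frame of stub_tip between -0.012 and 0.012 m and angle between the x axis of clamp and the x axis of stub_tip, either way round below 0.3 rad and angle between clamp's own z axis and vertical below 0.2 rad and value of joint screw below 0.7 rad), for 0.1 s.
At the end, for the whole second after the job is handed in: The band is on the stub, its centre over 33 mm in from the tip, within 15 mm sideways and 12 mm in height of the axis, square within 17 degrees, clamp upright within 11 degrees and at rest; the key is turned beyond 1.15 rad (x of band in the frame of stub_tip above 0.033 m and y of band in the frame of stub_tip between -0.015 and 0.015 m and z of band in the frame of stub_tip between -0.012 and 0.012 m and angle between the x axis of clamp and the x axis of stub_tip, either way round below 0.3 rad and angle between clamp's own z axis and vertical below 0.2 rad and value of joint screw above 1.15 rad and linear speed of clamp below 0.02 m/s); the robot touches nothing.
It also fails if it takes over 45 s, if anything falls off the work surface, if the arm or the gripper's body presses on something with over 40 N, if the wrist force passes 120 N, or if a joint passes its speed limit or range.

ROBOT

A 6-joint arm with a two-finger parallel gripper is mounted at the origin on the work surface. World frame = base frame: x ahead of the robot, y to its left, z up, the work surface at z = 0. Lengths are in m, angles in rad, forces in N, time in s.
With the tool pointing down it reaches from about 0.35 to 0.975 m from the base axis. Payload 4.9 kg.
Tool frame: the origin (TCP) lies at the very end of the fingers, on their centre line; the grasp point (between the pads) lies 19 mm behind it; z points along the fingers, x is the direction in which the jaws open and shut, and the axes are right-handed (so a half turn about z gives the same grasp; the last joint's range is limited). The gripper opens to 85 mm and grips with 20 to 120 N. Pads are 22 mm wide; open, the fingers measure 114 mm over their backs; the gripper's body (76 mm by 85 mm) begins 54 mm behind the grasp point. The pads swing forward as they close: fully open they stand 13 mm farther back than shut.
Start: joints at [1.02, 0.053, 1.613, -0, 1.476, -0.119], TCP at [0.262, 0.568, 0.231] pointing down, gripper open.
Joint ranges: [-3.01, 3.01], [-1.01, 2.22], [0.06, 2.58], [-1.02, 4.17], [0.09, 2.62], [-3.14, 3.14]. Speed limits (rad/s): [2.57, 2.57, 3.14, 3.14, 3.14, 3.14].

INTERFACE

Orientations are given as a rotation vector (axis times angle).
In Python, from station import monitor, imaging, ticket gives the robot as it stands.
- The arm moves only by the tool step_arm, never from a script. Its argument "targets" is one flat list of numbers, 4 for each row, row after row: the shift along the tool's x, y, z in m, then the turn about the tool's z in rad. In form: [tx, ty, tz, roll, tx, ty, tz, roll, ...]. A call has 1 to 12 rows; each row is the pose to reach, as a shift and turn from the pose measured when the call began, along the tool's axes at that moment; what a row does not reach only later rows make up. A row lasts 1/12 s, in which the tool goes at most 41.7 mm and 7.16 degrees, less where a joint would pass 70% of its speed; a pose out of reach is approached as far as the arm can. A call with a gripper value outside its range is refused whole. "grip" is the finger opening in m, from 0 to 0.0854, set as the call begins (left out, the last holds). The fingers move at their own pace and stop on an object; "force" is the grip in N (left out, the last holds). Time passes only in rows, so rows that repeat a pose let the fingers close. It gives the time, the measured TCP pose, the force and the opening at its end, in the units of the state.
- monitor.get_obs(): the state, without advancing time (a new reading comes with each control period).
- imaging.get_image(name): name is "side" or "top" or "wrist"; returns a dict with "color" (400x640x3 uint8, red, green, blue), "depth" (400x640 float32, m along the optical axis (not along the pixel's ray), 0 where there is no reading), "fov_y" (degrees; the focal length in pixels is half the picture's height over the tangent of half this angle, whatever the lens; pixels are square), "cx", "cy" (the principal point, pixels), "k1" (the pictures are not rectified: a ray, as slopes to the right and down, at radius r is drawn at 1 + k1 r^2 times it, then the intrinsics apply), "R" (3x3) and "t" (3): a world point X has camera coordinates R X + t. Camera axes: x right, y down, z forward; pixel columns grow to the right and rows downward; lengths in m; the calibration is good to about 2 mm. A picture is of the moment at which its call begins.
- ticket.finish_job(): hands the job in, once; it reports no verdict.
Trained networks look in a picture, given as the dict that the camera call returned (one of the last four; its "shot" number tells which), for a name from the list of things; names that differ only in an ending like _2 or _b are one class to them, and where a whole thing is asked for, a point or a joint stands for the part that bears it (a point fixed in the world has none). Each returns a list of dicts, best first, with "score" (0 to 1); they miss things now and then, are a little off and sometimes report something else, mostly with a low value. They report only what shows in the picture. A call takes as long as a camera call. They do not tell look-alikes from the thing itself.
- imaging.search_frame(name, picture): "uv" ([column, row] in pixels, amid what is visible of it).
- imaging.mark_of(name, picture): "uv" ([column, row] in pixels: a listed point, or the origin of a listed thing).
The state is a dict: "t": time; "q": joint angles; "dq": joint speeds; "effort": joint torques, N m; "tool_pos": TCP position; "tool_rot": TCP orientation; "contact_force": force on the tool from outside, world axes, zero at the start; "wrist_torque": the same for the moment, N m; "opening": finger opening in m.
Only numpy, scipy, OpenCV 4.12 (cv2) and the standard library are available. Lean on these libraries where they do the work, as an engineer would, in place of code of your own. Each camera call takes 0.05 s, during which the arm holds its last target.

## Working session

There is one attempt and no reset: what is moved stays moved. The work goes in short steps, Python scripts to look and compute and a tool call to move; the robot and the scene stay as the last step left them, time stands still between calls to the robot, and variables do not carry over. Pictures are saved under pics/ and viewed, and the job is handed in when it is done.

Besides the shell and the picture viewer there is one more tool, called after "Emit:" as name(argument=value, ...) on one line, values as JSON. step_arm: Moves the arm, as the interface text tells. Its arguments: {"type":"object","properties":{"targets":{"type":"array","items":{"type":"number"}},"grip":{"type":"number"},"force":{"type":"number"}},"required":["targets"]}

```bash
ls; mkdir -p pics
cat > h.py <<'E'
import numpy as np, cv2
from station import monitor, imaging, ticket
def K(p):
    f=p["color"].shape[0]/2/np.tan(np.radians(p["fov_y"])/2); return f
def ray(p,uv):
    f=K(p); d=np.array([(uv[0]-p["cx"])/f,(uv[1]-p["cy"])/f]); u=d.copy()
    for _ in range(20): u=d/(1+p["k1"]*(u@u))
    return np.array([u[0],u[1],1.])
def cam(p): return -np.array(p["R"]).T@np.array(p["t"])
def at_z(p,uv,z):
    d=np.array(p["R"]).T@ray(p,uv); c=cam(p); return c+d*(z-c[2])/d[2]
def at_d(p,uv,depth=None):
    if depth is None: depth=p["depth"][int(round(uv[1])),int(round(uv[0]))]
    return np.array(p["R"]).T@(ray(p,uv)*depth-np.array(p["t"]))
def proj(p,X):
    c=np.array(p["R"])@np.array(X)+np.array(p["t"]); u=c[:2]/c[2]; u=u*(1+p["k1"]*(u@u)); return u*K(p)+[p["cx"],p["cy"]]
def cloud(p):
    H,W=p["depth"].shape; f=K(p); vv,uu=np.mgrid[0:H,0:W]
    d=np.stack([(uu-p["cx"])/f,(vv-p["cy"])/f],-1); u=d.copy()
    for _ in range(15): u=d/(1+p["k1"]*(u**2).sum(-1,keepdims=True))
    r=np.concatenate([u,np.ones((H,W,1))],-1)*p["depth"][...,None]
    X=(r-np.array(p["t"]))@np.array(p["R"]); X[p["depth"]==0]=np.nan; return X
def save(n,im): cv2.imwrite("pics/"+n,im[...,::-1])
E
python3 - <<'E'
from h import *
np.set_printoptions(precision=4,suppress=True)
for n in["side","top","wrist"]:
    p=imaging.get_image(n); save(n+"0.png",p["color"]); print(n,cam(p),np.array(p["R"]).tolist())
    np.savez("pics/%s0.npz"%n,**{k:v for k,v in p.items()})
    for t in["clamp","screw","band","stub_tip"]:
        print(t,"S",[(np.round(d["uv"]),round(d["score"],2)) for d in imaging.search_frame(t,p)],"M",[(np.round(d["uv"]),round(d["score"],2)) for d in imaging.mark_of(t,p)])
print(monitor.get_obs())
E
```

```text
pics
side [ 0.2324 -0.5541  0.7788] [[0.8883935381582277, -0.45906215431911873, 0.00434279064599956], [-0.35762906439192765, -0.6979660263303052, -0.6204392624510785], [0.28785130477532994, 0.5496411234256162, -0.7842424763927079]]
clamp S [(array([298., 162.]), 0.81)] M [(array([294., 174.]), 0.89)]Traceback (most recent call last):
  File "<stdin>", line 7, in <module>
ValueError: it knows: band, clamp, stub_tip
```

Run:
```python
from h import *
np.set_printoptions(precision=4,suppress=True)
for n in["side","top","wrist"]:
    p=imaging.get_image(n); save(n+"1.png",p["color"]); print(n,cam(p),K(p))
    np.savez("pics/%s0.npz"%n,**{k:v for k,v in p.items()})
    for t in["clamp","band","stub_tip"]:
        print(t,"S",[(np.round(d["uv"]),round(d["score"],2)) for d in imaging.search_frame(t,p)],"M",[(np.round(d["uv"]),round(d["score"],2)) for d in imaging.mark_of(t,p)])
print(monitor.get_obs())
```

```text
side [ 0.2324 -0.5541  0.7788] 381.9045060706721
clamp S [(array([294., 161.]), 0.97)] M [(array([293., 173.]), 0.91)]
band S [(array([295., 167.]), 0.85)] M [(array([304., 167.]), 0.78)]
stub_tip S [(array([405., 211.]), 0.85), (array([457., 355.]), 0.66), (array([303., 360.]), 0.61)] M [(array([410., 318.]), 0.61), (array([376., 186.]), 0.58), (array([288., 316.]), 0.58)]
top [ 0.3426 -0.0729  1.3955] 505.50613250451545
clamp S [(array([274., 200.]), 0.85)] M [(array([272., 211.]), 0.88)]
band S [(array([270., 196.]), 0.54)] M [(array([268., 192.]), 0.78)]
stub_tip S [(array([490., 177.]), 0.83), (array([371., 141.]), 0.61), (array([449., 274.]), 0.55)] M [(array([408., 275.]), 0.81), (array([451., 191.]), 0.73), (array([329., 149.]), 0.56)]
wrist [0.1964 0.5968 0.3745] 285.4573452793839
clamp S [] M []
band S [] M []
stub_tip S [] M []
{'t': 1.25, 'q': array([ 1.02  ,  0.0527,  1.6131, -0.0001,  1.4762, -0.119 ]), 'dq': array([ 0.0006, -0.    , -0.001 ,  0.0005,  0.0001, -0.0008]), 'effort': array([  0.6483, -40.1234, -38.8011,   0.2932,  -0.6138,  -0.0426]), 'tool_pos': array([0.2615, 0.5675, 0.2312]), 'tool_rot': array([ 2.6455,  1.6938, -0.0005]), 'contact_force': array([ 0.4553, -2.4688, -2.334 ]), 'wrist_torque': array([-0.3614,  0.0109, -0.0137]), 'opening': 0.08543540431807015}
```

View pics/side0.png

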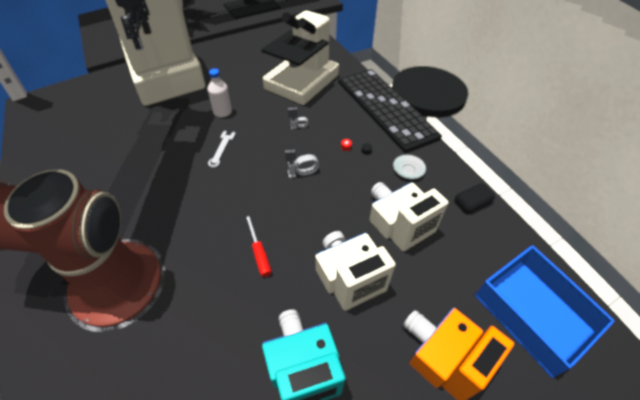

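```bash
sleep 1
```

```text
(no output)
```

View pics/top1.png

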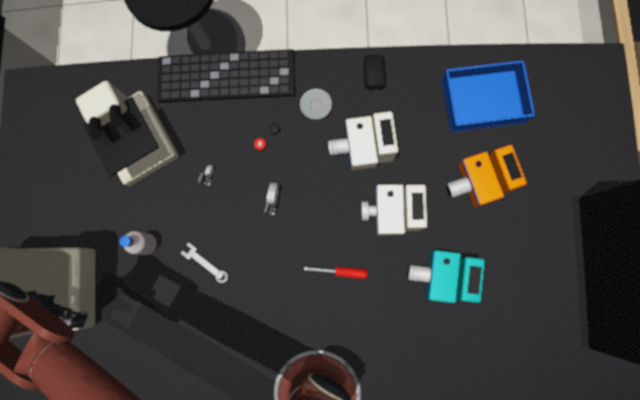

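View pics/wrist1.png

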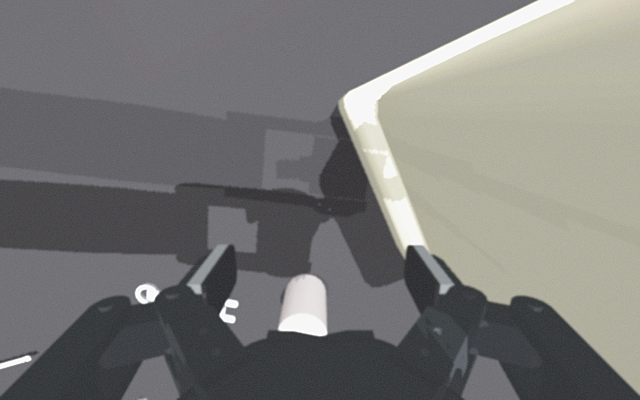

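Run:
```python
from h import *
t=np.load("pics/top0.npz"); s=np.load("pics/side0.npz")
a=t["color"][120:240,190:440]; b=s["color"][90:310,270:450]
a=cv2.resize(a,None,fx=3.2,fy=3.2,interpolation=cv2.INTER_CUBIC)
save("cropA.png",a)
b=cv2.resize(b,None,fx=2.7,fy=2.7,interpolation=cv2.INTER_CUBIC); save("cropB.png",b)
```

```text
(no output)
```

View pics/cropA.png

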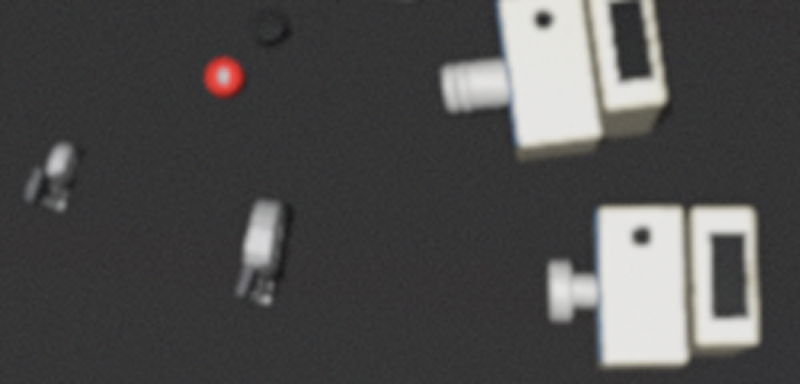

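View pics/cropB.png

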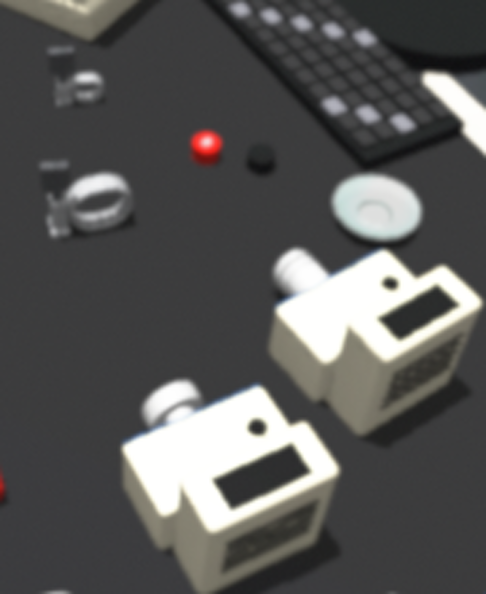

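Run:
```python
from h import *
np.set_printoptions(precision=4,suppress=True)
for n in["top","side"]:
    p={k:v for k,v in np.load("pics/%s0.npz"%n).items()}
    X=cloud(p); print(n)
    # unit region
    c0=at_z(p,(371,141) if n=="top" else (405,211),0.06); print("unit approx",c0)
    z=X[...,2]; m=(np.hypot(X[...,0]-c0[0],X[...,1]-c0[1])<0.13)
    top=m&(abs(z-0.066)<0.006); P=X[top]; print("toplayer",len(P),np.median(P[:,2]))
    r=cv2.minAreaRect(P[:,:2].astype(np.float32)*1000); print(r, cv2.boxPoints(r)/1000)
    up=X[m&(abs(z-0.12)<0.006)]; r=cv2.minAreaRect(up[:,:2].astype(np.float32)*1000); print("upper",np.median(up[:,2]),r)
    # stub
    t0=at_z(p,(338,147) if n=="top" else (385,190),0.045)
    m=(np.hypot(X[...,0]-t0[0],X[...,1]-t0[1])<0.045)&(z>0.02)&(z<0.058); P=X[m]
    print("stub",t0,len(P),P.min(0),P.max(0))
    k=P[P[:,2]>P[:,2].max()-0.006]; print(k[k[:,1].argsort()][:: max(1,len(k)//12)])
    uvc=(272,200) if n=="top" else (294,161)
    c=at_z(p,uvc,0.03); m=(np.hypot(X[...,0]-c[0],X[...,1]-c[1])<0.07)&(z>0.015)
    P=X[m]; print("clamp",c,len(P)); h=P[P[:,2]>0.07]; print("key",len(h),h.mean(0) if len(h) else "",P[:,2].max(), P.min(0),P.max(0))
    for q in cv2.PCACompute(P[:,:2].astype(np.float32),mean=None)[1]: print(q)
    for nm,u,zz in[("clampO",(272,211) if n=="top" else (293.5,173.5),0),("band",(268,192) if n=="top" else (304,167),.0275),("stub_tip",(329,149) if n=="top" else (376,186),.029)]: print(nm,at_z(p,u,zz))
```

```text
top
unit approx [ 0.675  -0.1691  0.06  ]
toplayer 1224 0.06707428382394576
((644.8014526367188, -160.62686157226562), (210.7135772705078, 111.14424896240234), 28.191692352294922) [[ 0.5257 -0.1614]
 [ 0.5782 -0.2594]
 [ 0.7639 -0.1598]
 [ 0.7114 -0.0619]]
upper 0.12119597065895876 ((681.847412109375, -203.0996856689453), (109.68757629394531, 50.395713806152344), 4.977483749389648)
stub [ 0.6652 -0.0796  0.045 ] 300 [ 0.6365 -0.1116  0.0201] [ 0.6913 -0.052   0.0574]
[[ 0.6365 -0.111   0.0564]
 [ 0.6681 -0.1041  0.0523]
 [ 0.6702 -0.1015  0.0557]
 [ 0.6759 -0.0962  0.0559]
 [ 0.6656 -0.0959  0.0527]
 [ 0.6688 -0.0879  0.0521]
 [ 0.6688 -0.0852  0.0524]
 [ 0.6746 -0.0799  0.0523]
 [ 0.6749 -0.0745  0.0518]
 [ 0.6798 -0.0692  0.0553]
 [ 0.663  -0.0687  0.0559]
 [ 0.6722 -0.0608  0.0534]
 [ 0.6686 -0.0581  0.0574]]
clamp [0.5275 0.1057 0.03  ] 246
key 45 [0.5013 0.1122 0.0889] 0.09771022888130058 [0.4876 0.0886 0.0163] [0.5769 0.1189 0.0977]
[ 0.9862 -0.1655]
[0.1655 0.9862]
clampO [0.5006 0.1102 0.    ]
band [0.5503 0.1167 0.0275]
stub_tip [ 0.6643 -0.0546  0.029 ]
side
unit approx [ 0
[... 362 characters left out ...]
7285)
stub [ 0.6748 -0.0823  0.045 ] 223 [ 0.6481 -0.0992  0.0204] [ 0.6885 -0.0553  0.0524]
[[ 0.6777 -0.0992  0.0497]
 [ 0.6616 -0.0967  0.048 ]
 [ 0.6618 -0.0922  0.0469]
 [ 0.6636 -0.0887  0.05  ]
 [ 0.6724 -0.0848  0.0489]
 [ 0.666  -0.0809  0.0482]
 [ 0.6762 -0.0792  0.0488]
 [ 0.6693 -0.075   0.0519]
 [ 0.6689 -0.0718  0.0488]
 [ 0.6745 -0.0678  0.0495]
 [ 0.6738 -0.0641  0.05  ]
 [ 0.6673 -0.0603  0.0495]
 [ 0.677  -0.0553  0.0471]]
clamp [0.5194 0.1284 0.03  ] 364
key 88 [0.5014 0.1091 0.0836] 0.09501653560586285 [0.4879 0.0864 0.0151] [0.5743 0.1188 0.095 ]
[ 0.9853 -0.1711]
[0.1711 0.9853]
clampO [0.5091 0.1125 0.    ]
band [0.5348 0.0977 0.0275]
stub_tip [ 0.671  -0.0498  0.029 ]
```

```bash
cat >> h.py <<'E'
from scipy.spatial.transform import Rotation as Ro
def plan(xyz,yaw,o=None):
    o=o or monitor.get_obs(); R=Ro.from_rotvec(o["tool_rot"]).as_matrix()
    d=R.T@(np.array(xyz)-o["tool_pos"]); y0=np.arctan2(R[1,0],R[0,0])
    r=-(yaw-y0); r=(r+np.pi)%(2*np.pi)-np.pi
    print("plan",np.round(d,4),"roll",round(r,4),"cur yaw",round(np.degrees(y0),2),"pos",np.round(o["tool_pos"],4),"tilt",np.round(R[:,2],4))
E
python3 - <<'E'
from h import *
p=np.load("pics/wrist0.npz"); print(np.array(p["R"])[2]); 
plan((0.48,0.115,0.28),np.radians(73))
E
```

```text
[ 0.25520437 -0.11858181 -0.95958798]
plan [-0.3195  0.3878 -0.0487] roll -0.1351 cur yaw 65.26 pos [0.2615 0.5675 0.2312] tilt [-1.e-04 -4.e-04 -1.e+00]
```

Emit:
step_arm(targets=[-0.025, 0.03, -0.03, 0, -0.05, 0.06, -0.05, 0, -0.08, 0.09, -0.05, -0.02, -0.11, 0.12, -0.05, -0.04, -0.13, 0.16, -0.05, -0.06, -0.16, 0.19, -0.05, -0.08, -0.18, 0.23, -0.05, -0.1, -0.21, 0.26, -0.05, -0.12, -0.23, 0.3, -0.05, -0.135, -0.255, 0.335, -0.05, -0.135, -0.28, 0.37, -0.05, -0.135, -0.305, 0.405, -0.05, -0.135], grip=0.0854)

```text
t: 2.25
tool_pos: [0.4917, 0.1394, 0.2826]
tool_rot: [2.524, 1.868, 0.005]
contact_force: [0.1, 1.3, 0.5]
opening: 0.0853
```

Run:
```python
from h import *
plan((0.51,0.115,0.28),np.radians(73))
p=imaging.get_image("wrist"); save("w2.png",p["color"]); np.savez("pics/w2.npz",**p)
for t in["clamp","band"]: print(t,[(d["uv"],d["score"]) for d in imaging.mark_of(t,p)])
```

```text
plan [-0.018   0.0246  0.0026] roll 0.0001 cur yaw 73.01 pos [0.4917 0.1394 0.2826] tilt [ 3.7e-03  9.0e-04 -1.0e+00]
clamp [([304.3, 177.2], 0.81)]
band [([307.1, 206.5], 0.82)]
```

View pics/w2.png

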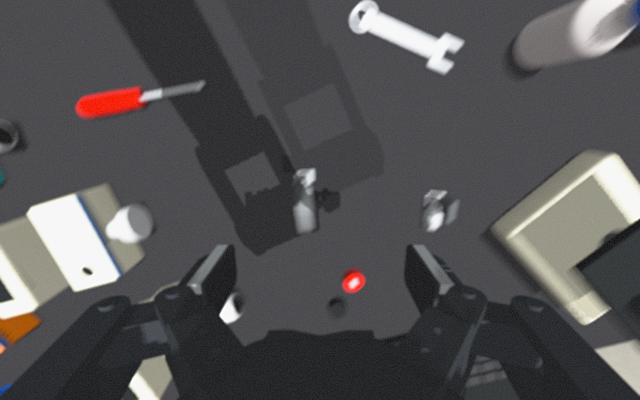

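Run:
```python
from h import *
plan((0.47,0.11,0.20),np.radians(73))
```

```text
plan [-0.0342 -0.0124  0.082 ] roll -0.0051 cur yaw 72.71 pos [0.4919 0.1389 0.2821] tilt [ 2.e-03  4.e-04 -1.e+00]
```

Emit:
step_arm(targets=[-0.017, -0.006, 0.03, 0, -0.034, -0.012, 0.06, 0, -0.034, -0.012, 0.08, 0, -0.034, -0.012, 0.08, 0, -0.034, -0.012, 0.08, 0])

```text
t: 2.82
tool_pos: [0.4698, 0.1112, 0.2017]
tool_rot: [-2.529, -1.864, -0.002]
contact_force: [-0.2, 1.4, 0.7]
opening: 0.0853
```

Run:
```python
from h import *
np.set_printoptions(precision=4,suppress=True)
p=imaging.get_image("wrist"); save("w3.png",p["color"]); np.savez("pics/w3.npz",**p)
for t in["clamp","band"]: print(t,[(d["uv"],d["score"]) for d in imaging.mark_of(t,p)])
X=cloud(p); c=np.array([0.52,0.108]); m=(np.hypot(X[...,0]-c[0],X[...,1]-c[1])<0.07)&(X[...,2]>0.012)&(X[...,2]<.13)
m[240:]&=False
P=X[m]; h=P[P[:,2]>0.068]; print(len(P),len(h),P[:,2].max(),h.mean(0),h.min(0),h.max(0))
print("rect",cv2.minAreaRect((h[:,:2]*1000).astype(np.float32)))
print(cv2.PCACompute(h[:,:2].astype(np.float32),mean=None)[1])
b=P[(P[:,2]>0.04)&(P[:,2]<0.06)]; b=b[b[:,0]>h.mean(0)[0]+0.015]; print("hoop top",len(b),b.mean(0),b.min(0),b.max(0),cv2.minAreaRect((b[:,:2]*1000).astype(np.float32)));print(cv2.PCACompute(b[:,:2].astype(np.float32),mean=None)[1])
v,u=np.where(m); im=p["color"][max(0,v.min()-20):v.max()+20,u.min()-20:u.max()+20]; save("w3c.png",cv2.resize(im,None,fx=3,fy=3,interpolation=cv2.INTER_CUBIC)); print(u.min()-20,max(0,v.min()-20),im.shape)
```

```text
clamp [([331.3, 199.3], 0.6)]
band [([330.4, 238.6], 0.9)]
743 303 0.09468596949907046 [0.4978 0.1141 0.0892] [0.4869 0.1055 0.0681] [0.514  0.1215 0.0947]
rect ((500.2655029296875, 113.58710479736328), (7.992234706878662, 27.318763732910156), 68.42097473144531)
[[ 0.9319 -0.3626]
 [ 0.3626  0.9319]]
hoop top 219 [0.525  0.1096 0.0512] [0.513  0.0976 0.0401] [0.5359 0.12   0.0567] ((523.7022705078125, 108.85118865966797), (19.85651206970215, 21.63712501525879), 78.39268493652344)
[[ 0.1951  0.9808]
 [ 0.9808 -0.1951]]
303 174 (85, 59, 3)
```

View pics/w3.png

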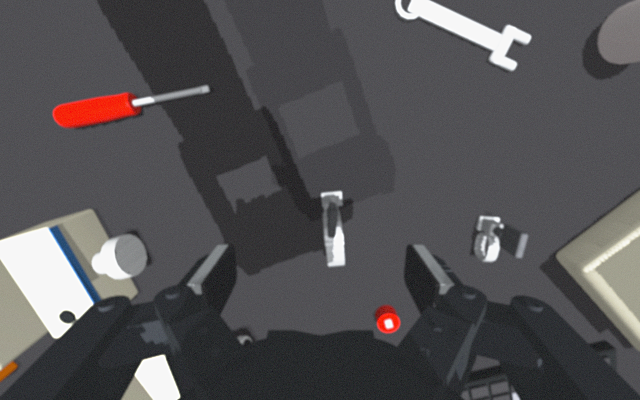

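View pics/w3c.png

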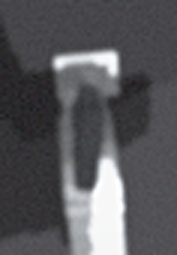

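Run:
```python
from h import *
plan((0.5005,0.1127,0.069),np.radians(68.4))
```

```text
plan [0.0097 0.0261 0.1359] roll 0.0767 cur yaw 72.79 pos [0.4719 0.1111 0.2047] tilt [ 0.0063  0.0011 -1.    ]
```

Emit:
step_arm(targets=[0.005, 0.013, 0.03, 0.04, 0.01, 0.026, 0.06, 0.077, 0.01, 0.026, 0.09, 0.077, 0.01, 0.026, 0.105, 0.077, 0.01, 0.026, 0.105, 0.077, 0.01, 0.026, 0.105, 0.077], grip=0.05)

```text
t: 3.47
tool_pos: [0.501, 0.1135, 0.1007]
tool_rot: [2.596, 1.765, 0.01]
contact_force: [0.6, -0.1, 0.5]
opening: 0.0499
```

Run:
```python
from h import *
for i in range(3):
    plan((0.5005,0.1127,0.069),np.radians(68.4))
    p=imaging.get_image("wrist")
save("w4.png",p["color"])
o=monitor.get_obs();print(o["tool_pos"],o["q"],o["contact_force"])
```

```text
plan [-0.001  -0.0004  0.0317] roll 0.0003 cur yaw 68.42 pos [0.501  0.1135 0.1007] tilt [ 0.007   0.0013 -1.    ]
plan [-0.0014 -0.0013  0.033 ] roll 0.0002 cur yaw 68.41 pos [0.5019 0.1135 0.1021] tilt [ 0.0096  0.0014 -1.    ]
plan [-0.0016 -0.0017  0.0336] roll 0.0001 cur yaw 68.41 pos [0.5023 0.1135 0.1027] tilt [ 0.0109  0.0015 -0.9999]
[0.50231759 0.11335781 0.10278863] [ 7.70187046e-02 -1.03138707e-01  1.98878085e+00  6.50217855e-04
  1.24462115e+00 -1.11692149e+00] [0.4486989  0.61311789 0.08766558]
```

View pics/w4.png

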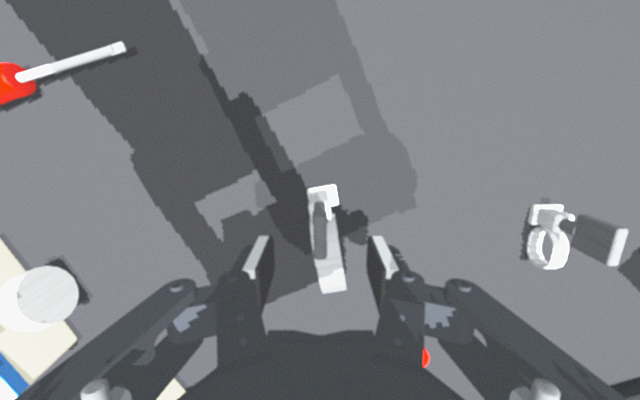

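Emit:
step_arm(targets=[-0.0015, -0.0015, 0.015, 0, -0.0015, -0.0015, 0.03, 0, -0.0015, -0.0015, 0.035, 0, -0.0015, -0.0015, 0.035, 0])

```text
t: 3.95
tool_pos: [0.5005, 0.1126, 0.0677]
tool_rot: [2.594, 1.763, 0.015]
contact_force: [0.3, 0.8, 0.1]
opening: 0.0499
```

Run:
```python
from h import *
plan((0.5005,0.1127,0.069),np.radians(68.4))
p=imaging.get_image("wrist")
save("w5.png",p["color"])
plan((0.5005,0.1127,0.069),np.radians(68.4))
```

```text
plan [ 0.0001 -0.     -0.0013] roll 0.0 cur yaw 68.4 pos [0.5005 0.1126 0.0677] tilt [ 0.0106  0.0015 -0.9999]
plan [-0.0002 -0.0005 -0.0005] roll 0.0001 cur yaw 68.41 pos [0.5011 0.1127 0.0685] tilt [ 0.0119  0.0016 -0.9999]
```

View pics/w5.png

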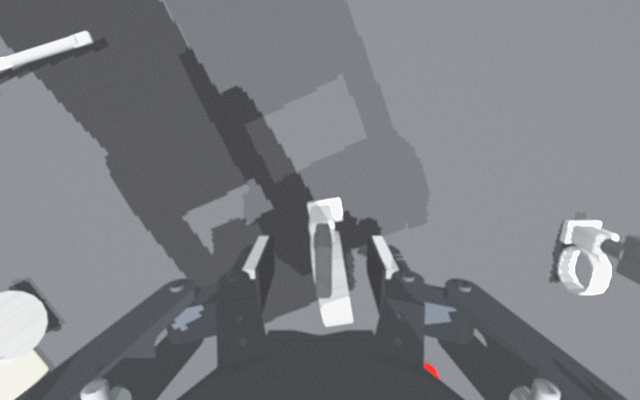

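Emit:
step_arm(targets=[0, 0, 0, 0, 0, 0, 0, 0, 0, 0, 0, 0, 0, 0, 0, 0, 0, 0, 0, 0, 0, 0, 0, 0], grip=0.0, force=80)

```text
t: 4.5
tool_pos: [0.5019, 0.1128, 0.0696]
tool_rot: [2.593, 1.762, 0.019]
contact_force: [-0.7, 1.1, 4.4]
opening: 0.0059
```

Run:
```python
from h import *
o=monitor.get_obs();print(o)
plan((0.5005,0.1127,0.12),np.radians(68.4))
```

```text
{'t': 4.5, 'q': array([ 7.58956089e-02, -6.12029052e-02,  2.01099568e+00,  1.01934763e-03,
        1.17801062e+00, -1.11828224e+00]), 'dq': array([ 0.00226638,  0.00028216, -0.00040945, -0.00051332,  0.00160528,
        0.002026  ]), 'effort': array([-3.63114299e-01, -2.78135222e+01, -3.04820895e+01, -1.80387790e-01,
       -1.22675188e-01, -1.91438281e-03]), 'tool_pos': array([0.5018736 , 0.11284149, 0.06956368]), 'tool_rot': array([2.59330868, 1.76238984, 0.0194852 ]), 'contact_force': array([-0.6681429 ,  1.06195117,  4.44453924]), 'wrist_torque': array([0.1596583 , 0.04709709, 0.00357092]), 'opening': 0.005933365209450918}
plan [-0.0003 -0.0006 -0.0505] roll 0.0 cur yaw 68.4 pos [0.5019 0.1128 0.0696] tilt [ 0.0137  0.002  -0.9999]
```

Emit:
step_arm(targets=[0, 0, -0.01, 0, 0, 0, -0.025, 0, 0, 0, -0.045, 0, 0, 0, -0.045, 0, 0, 0, -0.045, 0])

```text
t: 4.92
tool_pos: [0.502, 0.1127, 0.1156]
tool_rot: [2.592, 1.762, 0.023]
contact_force: [0.4, 0.7, -1.3]
opening: 0.0062
```

Run:
```python
from h import *
np.set_printoptions(precision=4,suppress=True)
p=imaging.get_image("wrist"); save("w6.png",p["color"]); np.savez("pics/w6.npz",**p)
p=imaging.get_image("side"); np.savez("pics/s6.npz",**p); save("s6.png",cv2.resize(p["color"][60:240,200:480],None,fx=2.8,fy=2.8,interpolation=cv2.INTER_CUBIC))
plan((0.6247,-0.0281,0.115),np.radians(84.3))
o=monitor.get_obs(); print(o["opening"],o["contact_force"],o["q"])
```

```text
plan [-0.0851  0.1674 -0.0004] roll -0.2775 cur yaw 68.4 pos [0.5004 0.1126 0.1134] tilt [ 0.0118  0.0017 -0.9999]
0.006301250043974874 [-1.2497  0.6313 -1.2251] [ 0.0758 -0.1218  1.9867  0.0009  1.2647 -1.1183]
```

View pics/w6.png

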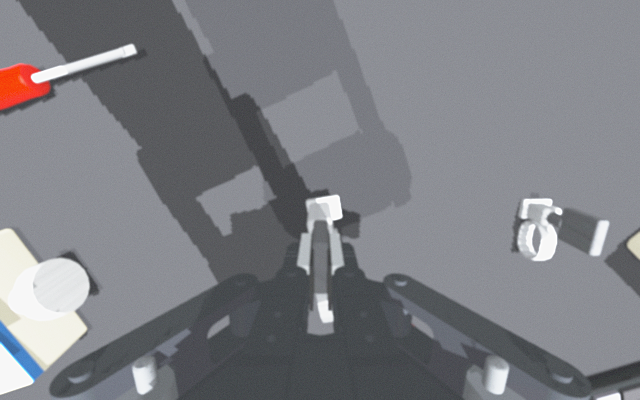

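View pics/s6.png

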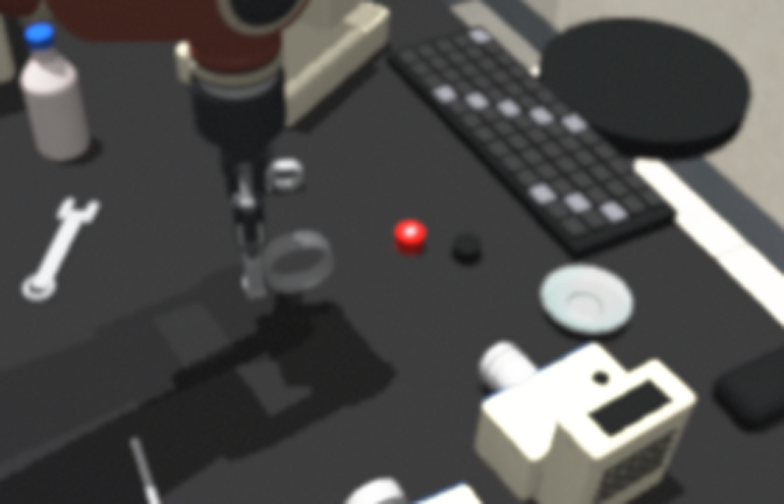

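Emit:
step_arm(targets=[-0.006, 0.01, 0, -0.02, -0.014, 0.027, 0, -0.05, -0.024, 0.047, 0, -0.08, -0.034, 0.067, 0, -0.11, -0.044, 0.087, 0, -0.14, -0.054, 0.107, 0, -0.17, -0.064, 0.127, 0, -0.2, -0.074, 0.147, 0, -0.24, -0.081, 0.16, 0, -0.265, -0.085, 0.167, 0, -0.278, -0.085, 0.167, 0, -0.278, -0.085, 0.167, 0, -0.278])

```text
t: 6.02
tool_pos: [0.6234, -0.0276, 0.1132]
tool_rot: [2.326, 2.105, 0.013]
contact_force: [0.2, 0.2, -1.1]
opening: 0.0066
```

Run:
```python
from h import *
np.set_printoptions(precision=4,suppress=True)
for i in range(2): o=imaging.get_image("wrist")
p=o; save("w7.png",p["color"]); np.savez("pics/w7.npz",**p)
p=imaging.get_image("side"); np.savez("pics/s7.npz",**p); save("s7.png",cv2.resize(p["color"][100:280,280:480],None,fx=3,fy=3,interpolation=cv2.INTER_CUBIC))
for t in["band","clamp","stub_tip"]: print(t,[(d["uv"],d["score"]) for d in imaging.mark_of(t,p)])
p=imaging.get_image("top"); np.savez("pics/t7.npz",**p); save("t7.png",cv2.resize(p["color"][90:240,260:460],None,fx=3.5,fy=3.5,interpolation=cv2.INTER_CUBIC))
plan((0.6247,-0.0281,0.115),np.radians(84.3))
o=monitor.get_obs(); print(o["opening"],o["contact_force"],o["q"])
```

```text
band [([371.4, 170.0], 0.67)]
clamp [([356.3, 184.2], 0.74), ([370.3, 169.7], 0.3)]
stub_tip [([376.2, 184.8], 0.74), ([287.0, 315.0], 0.63)]
plan [-0.0007  0.0007 -0.0003] roll 0.0011 cur yaw 84.36 pos [ 0.6241 -0.0273  0.1147] tilt [ 0.0119  0.0018 -0.9999]
0.006488619415072207 [-0.1269  0.0922 -1.8572] [-0.1645  0.1408  1.7198  0.0039  1.2695 -1.638 ]
```

View pics/w7.png

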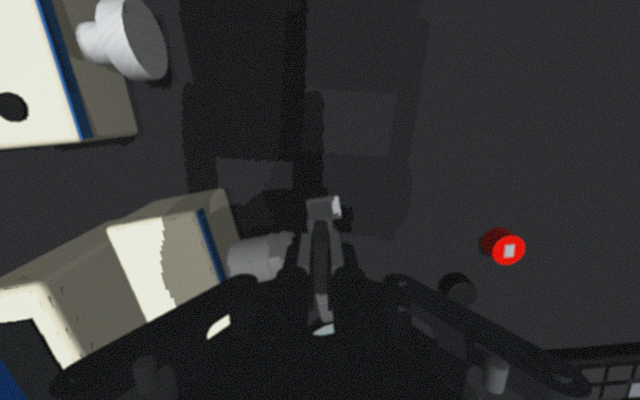

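View pics/s7.png

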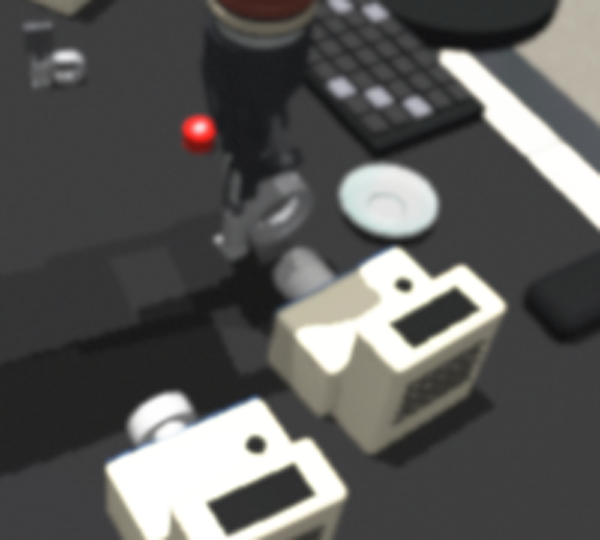

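View pics/t7.png

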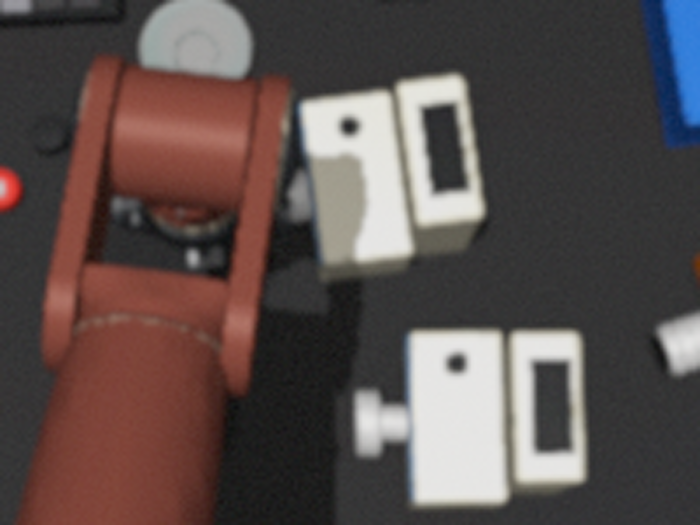

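Run:
```python
from h import *
np.set_printoptions(precision=4,suppress=True)
for f in["s7","w7"]:
    p={k:v for k,v in np.load(f"pics/{f}.npz").items()}; X=cloud(p); z=X[...,2]
    tip=np.array([.6695,-.0545]); ex=np.array([.082,-.9966]); ey=np.array([.9966,.082])
    L=np.stack([(X[...,:2]-tip)@ex,(X[...,:2]-tip)@ey,z],-1)
    m=(L[...,0]>-.055)&(L[...,0]<-0.005)&(abs(L[...,1])<.1)&(z>.015)&(z<.11); 
    P=L[m]; print(f,"clamp",len(P))
    h=P[(P[:,1]>-.02)&(P[:,2]>.03)]
    if f=="w7": 
        ft=P[(P[:,1]<-.03)]; print("low part",ft.min(0),ft.max(0)); fl=ft[ft[:,2]<.07]; print(len(fl),np.median(fl,0),fl.min(0),fl.max(0),cv2.minAreaRect((fl[:,:2]*1000).astype(np.float32)))
    if len(h)>20:
        print("hoop",len(h),np.percentile(h,[1,5,50,95,99],axis=0)); print(cv2.minAreaRect((h[:,:2]*1000).astype(np.float32)))
        # plane fit
        c=h.mean(0);print("n",np.linalg.svd(h-c)[2][2])
    m=(L[...,0]>-0.004)&(L[...,0]<.05)&(abs(L[...,1])<.04)&(z>.03)&(z<.06); s=L[m]; print("stub",len(s),np.percentile(s,[1,5,50,95,99],axis=0))
    m=(abs(L[...,0]-.055)<.012)&(abs(L[...,1])<.08)&(z>.03)&(z<.062); s=L[m]; print("panelface",len(s),np.percentile(s,[5,50,95],axis=0) if len(s) else"")
    m=(L[...,0]>.03)&(L[...,0]<.12)&(abs(L[...,1])<.1)&(abs(z-.067)<.004); s=L[m]; print("paneltop",len(s),np.percentile(s,[1,50,99],axis=0), cv2.minAreaRect((s[:,:2]*1000).astype(np.float32)))
p={k:v for k,v in np.load("pics/s7.npz").items()}
for u,zz in[((371.4,170),.0275+.046),((356.3,184.2),.046),((376.2,184.8),.029)]: print(at_z(p,u,zz))
im=p["color"][140:200,330:400]; save("s7c.png",cv2.resize(im,None,fx=9,fy=9,interpolation=cv2.INTER_CUBIC))
```

```text
s7 clamp 491
hoop 254 [[-0.0382 -0.0187  0.0448]
 [-0.0368 -0.0161  0.047 ]
 [-0.0275  0.0079  0.0651]
 [-0.0191  0.0291  0.1017]
 [-0.0183  0.0304  0.1027]]
((-28.41934585571289, 5.626737594604492), (50.550537109375, 21.161680221557617), 88.64855194091797)
n [ 0.9993 -0.0322 -0.0164]
stub 209 [[ 0.002  -0.0211  0.0317]
 [ 0.0048 -0.0201  0.0337]
 [ 0.0223 -0.0087  0.0469]
 [ 0.0415  0.0098  0.0503]
 [ 0.0437  0.0138  0.0516]]
panelface 26 [[ 0.0436 -0.0658  0.0319]
 [ 0.0623 -0.0646  0.0483]
 [ 0.0659  0.0015  0.0613]]
paneltop 866 [[ 0.0551 -0.0639  0.0635]
 [ 0.0816 -0.0133  0.0667]
 [ 0.1177  0.0609  0.0703]] ((86.20710754394531, -1.5004348754882812), (64.62638854980469, 130.3750457763672), 1.3296259641647339)
w7 clamp 1320
low part [-0.046  -0.0589  0.0444] [-0.021  -0.0319  0.11  ]
510 [-0.038  -0.0515  0.0509] [-0.046  -0.0537  0.0444] [-0.021  -0.0319  0.07  ] ((-33.42542266845703, -42.85031509399414), (21.788694381713867, 25.072324752807617), 89.52007293701172)
hoop 302 [[-0.0282 -0.0063  0.0925]
 [-0.0274 -0.0052  0.0943]
 [-0.024   0.0045  0.0995]
 [-0.021   0.0196  0.1007]
 [-0.0207  0.022   0.1011]]
((-24.5079345703125, 7.929940700531006), (8.026926040649414, 30.321157455444336), 0.3929418921470642)
n [0.0103 0.1926 0.9812]
stub 2039 [[-0.0005 -0.0219  0.0305]
 [ 0.004  -0.021   0.0326]
 [ 0.0253 -0.0129  0.0457]
 [ 0.0471  0.0036  0.0501]
 [ 0.0494  0.0094  0.0508]]
panelface 1672 [[ 0.0454 -0.0658  0.0324]
 [ 0.0541 -0.0336  0.047 ]
 [ 0.0597 -0.0053  0.0606]]
paneltop 8112 [[ 0.0532 -0.0651  0.0636]
 [ 0.087  -0.0321  0.0667]
 [ 0.1193  0.0335  0.0682]] ((86.08441162109375, -12.120498657226562), (67.78426361083984, 107.66059112548828), 0.4127487242221832)
[ 0.6639 -0.0292  0.0735]
[ 0.6195 -0.0332  0.046 ]
[ 0.6738 -0.0466  0.029 ]
```

View pics/s7c.png

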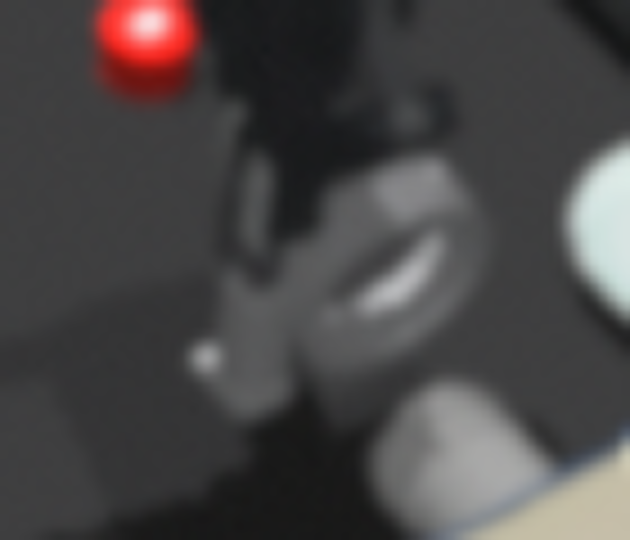

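Run:
```python
from h import *
plan((0.6246,-0.0273,0.0711),np.radians(84.8))
```

```text
plan [-0.0001 -0.      0.0436] roll -0.0076 cur yaw 84.36 pos [ 0.6241 -0.0273  0.1147] tilt [ 0.0119  0.0018 -0.9999]
```

Emit:
step_arm(targets=[0, 0, 0.01, 0, 0, 0, 0.022, 0, 0, 0, 0.034, 0, 0, 0, 0.04, 0, 0, 0, 0.043, 0, 0, 0, 0.0435, 0, 0, 0, 0.0435, 0, 0, 0, 0.0435, 0])

```text
t: 7.03
tool_pos: [0.6247, -0.0273, 0.071]
tool_rot: [2.323, 2.105, 0.016]
contact_force: [0.1, 0.3, -2.0]
opening: 0.0066
```

Run:
```python
from h import *
import time
p=imaging.get_image("side"); p=imaging.get_image("side"); np.savez("pics/s8.npz",**p); save("s8.png",cv2.resize(p["color"][140:220,330:420],None,fx=7,fy=7,interpolation=cv2.INTER_CUBIC))
ex=np.array([.082,-.9966,0])
o=monitor.get_obs(); print(o["tool_pos"],o["contact_force"])
t=o["tool_pos"]+ex*.066; t[2]=.0711; plan(t,np.radians(84.6))
X=cloud(p); z=X[...,2]
tip=np.array([.6695,-.0545]);ey=np.array([.9966,.082])
L=np.stack([(X[...,:2]-tip)@ex[:2],(X[...,:2]-tip)@ey,z],-1)
m=(L[...,0]>-.055)&(L[...,0]<-0.005)&(L[...,1]>-.01)&(L[...,1]<.05)&(z>.01)&(z<.07); h=L[m];print(np.percentile(h,[1,50,99],axis=0))
```

```text
[ 0.62480888 -0.02726441  0.07124209] [-0.31948037 -0.03600702 -1.51991949]
plan [-0.0649  0.0118  0.0001] roll -0.0041 cur yaw 84.36 pos [ 0.6248 -0.0273  0.0712] tilt [ 0.0123  0.0017 -0.9999]
[[-0.03708347 -0.00919948  0.010871  ]
 [-0.02587808  0.02010975  0.05325777]
 [-0.01809134  0.03272122  0.06045837]]
```

View pics/s8.png

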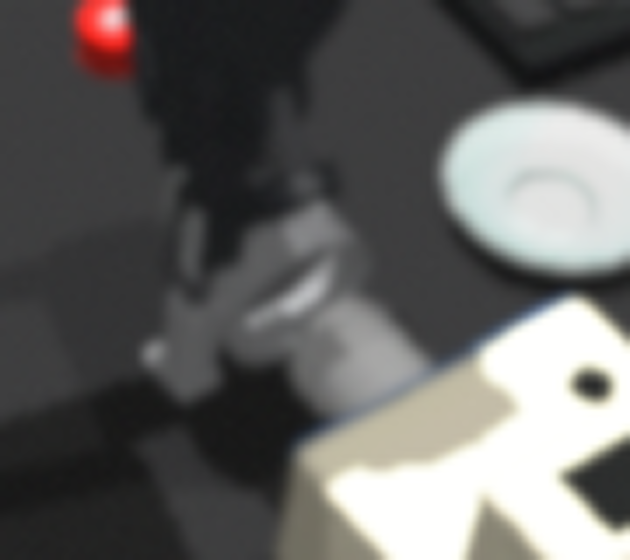

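Emit:
step_arm(targets=[-0.005, 0.001, 0, 0, -0.011, 0.002, 0, 0, -0.018, 0.003, 0, 0, -0.025, 0.0045, 0, 0, -0.032, 0.006, 0, 0, -0.036, 0.0065, 0, 0, -0.036, 0.0065, 0, 0])

```text
t: 7.72
tool_pos: [0.6279, -0.065, 0.0713]
tool_rot: [2.324, 2.103, 0.016]
contact_force: [0.1, 0.4, -1.4]
opening: 0.0063
```

Run:
```python
from h import *
p=imaging.get_image("side"); save("s9.png",cv2.resize(p["color"][140:220,330:420],None,fx=7,fy=7,interpolation=cv2.INTER_CUBIC))
o=monitor.get_obs(); print(o["tool_pos"],o["contact_force"],o["wrist_torque"],o["opening"])
plan((.6302,-.0943,.0711),np.radians(84.6))
```

```text
[ 0.62778314 -0.06443207  0.0712182 ] [ 0.26337887  0.7432085  -1.34447038] [-0.02195097  0.09973511  0.01430394] 0.0063259843273444525
plan [-0.0295  0.0054  0.0001] roll -0.0052 cur yaw 84.3 pos [ 0.6278 -0.0644  0.0712] tilt [ 0.0124  0.0019 -0.9999]
```

View pics/s9.png

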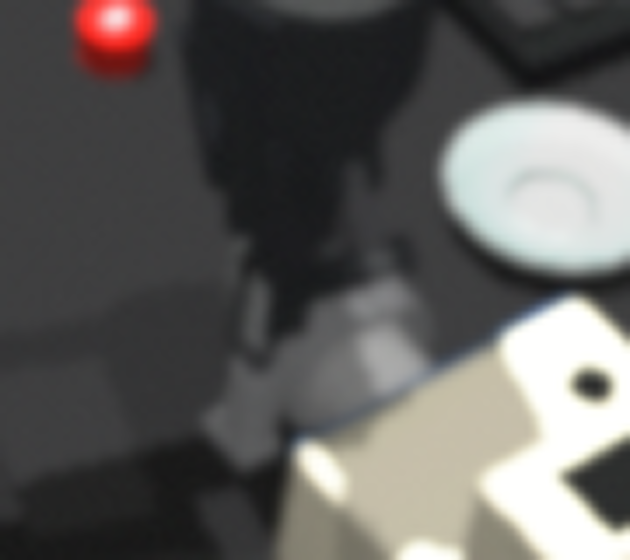

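Emit:
step_arm(targets=[-0.005, 0.001, 0, 0, -0.011, 0.002, 0, 0, -0.018, 0.003, 0, 0, -0.024, 0.004, 0, 0, -0.029, 0.005, 0, 0, -0.032, 0.0055, 0, 0, -0.032, 0.0055, 0, 0])

```text
t: 8.35
tool_pos: [0.6302, -0.0977, 0.0713]
tool_rot: [2.325, 2.102, 0.016]
contact_force: [0.5, -0.4, -1.0]
opening: 0.0062
```

Run:
```python
from h import *
p=imaging.get_image("side"); save("s10.png",cv2.resize(p["color"][140:220,330:420],None,fx=7,fy=7,interpolation=cv2.INTER_CUBIC))
p=imaging.get_image("wrist"); save("w10.png",p["color"])
o=monitor.get_obs(); print(o["tool_pos"],o["contact_force"],o["wrist_torque"],o["opening"])
plan((.6308,-.1028,.0711),np.radians(84.6))
```

```text
[ 0.63004135 -0.09689504  0.07117794] [-0.64465676  1.01965872 -1.16616087] [ 0.06677082 -0.03288225  0.01488493] 0.006267246886964481
plan [-0.0058  0.0013  0.0001] roll -0.0055 cur yaw 84.28 pos [ 0.63   -0.0969  0.0712] tilt [ 0.0123  0.002  -0.9999]
```

View pics/w10.png

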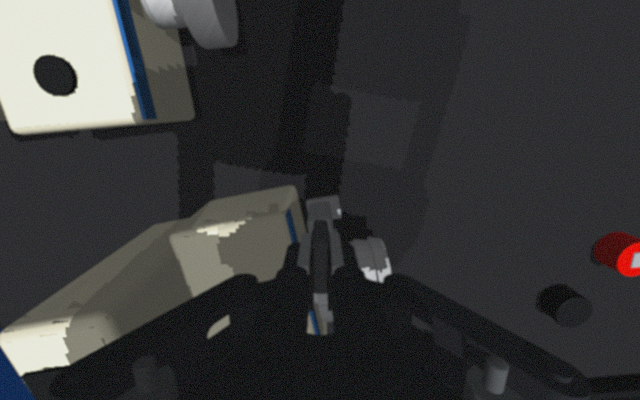

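View pics/s10.png

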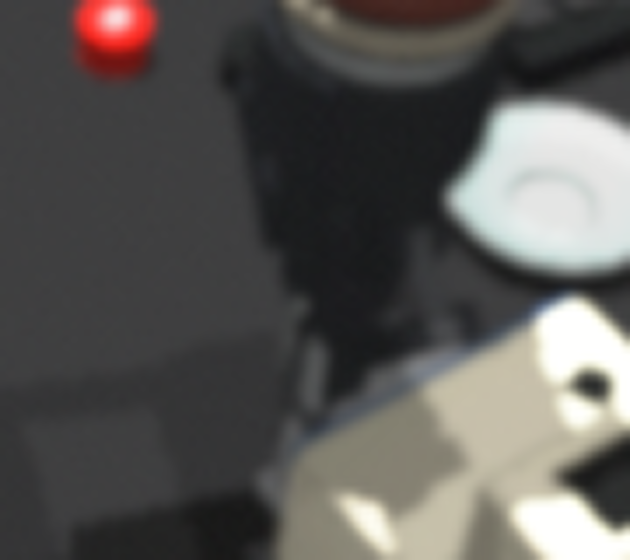

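Emit:
step_arm(targets=[-0.002, 0.0003, 0, 0, -0.003, 0.0005, 0, 0, -0.004, 0.0008, 0, 0, -0.005, 0.001, 0, 0, -0.006, 0.0011, 0, 0, -0.007, 0.0013, 0, 0])

```text
t: 8.95
tool_pos: [0.6303, -0.103, 0.0711]
tool_rot: [2.326, 2.105, 0.018]
contact_force: [-2.2, 5.8, 0.6]
opening: 0.0063
```

Run:
```python
from h import *
for i in range(3):
    o=monitor.get_obs(); print(o["tool_pos"],o["contact_force"],o["wrist_torque"],o["opening"]); imaging.get_image("wrist")
plan((.6308,-.1028,.0711),np.radians(84.6))
```

```text
[ 0.63030536 -0.1029532   0.07106407] [-2.18791714  5.84369094  0.64470121] [1.21245979 0.34509295 0.1299103 ] 0.006323419575755751
[ 0.63029683 -0.10289727  0.07107113] [-1.55626569  4.88422469  0.20685355] [0.947284   0.29301332 0.11099081] 0.006330388285889221
[ 0.63026723 -0.1028844   0.07105723] [-3.13074397  4.94967241 -0.31074296] [0.98491469 0.33241587 0.09985052] 0.006421871123668874
plan [ 0.0001  0.0005 -0.    ] roll -0.0055 cur yaw 84.29 pos [ 0.6303 -0.1029  0.0711] tilt [ 0.0111  0.0044 -0.9999]
```

Emit:
step_arm(targets=[0, 0, 0.0012, 0, 0, 0, 0.0012, 0, 0, 0, 0.0012, 0.1, 0, 0, 0.0012, 0.2, 0, 0, 0.0012, 0.3, 0, 0, 0.0012, 0.4, 0, 0, 0.0012, 0.5, 0, 0, 0.0012, 0.5])

```text
t: 9.77
tool_pos: [0.631, -0.1012, 0.0698]
tool_rot: [-2.78, -1.461, -0.024]
contact_force: [2.0, 7.6, -1.1]
opening: 0.0066
```

Run:
```python
from h import *
o=monitor.get_obs(); print(o["tool_pos"],o["contact_force"],o["wrist_torque"],o["opening"],o["q"][5]); p=imaging.get_image("wrist");save("w11.png",p["color"])
plan((.6308,-.1028,.0711),np.radians(84.6))
```

```text
[ 0.6309677  -0.10115155  0.06977596] [ 2.03691008  7.55943777 -1.09453752] [ 1.32090628 -0.36401434  0.08565647] 0.006613170969257524 -1.2521656186915144
plan [-0.0014  0.0008 -0.0014] roll -0.5059 cur yaw 55.61 pos [ 0.631  -0.1012  0.0698] tilt [ 0.0128  0.0076 -0.9999]
```

View pics/w11.png

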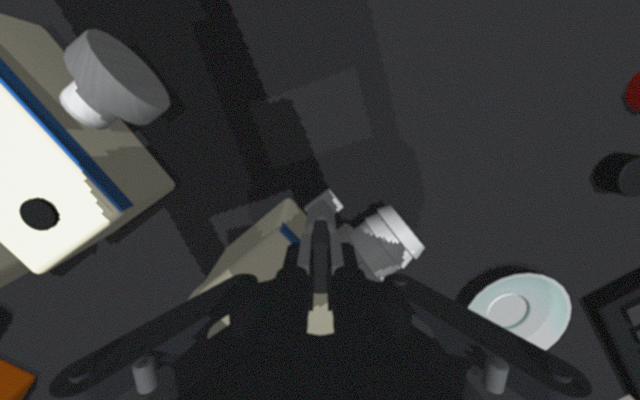

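Emit:
step_arm(targets=[0, 0, 0, 0.1, 0, 0, 0, 0.2, 0, 0, 0, 0.3, 0, 0, 0, 0.4, 0, 0, 0, 0.5, 0, 0, 0, 0.6, 0, 0, 0, 0.7, 0, 0, 0, 0.7])

```text
t: 10.48
tool_pos: [0.6298, -0.0987, 0.0698]
tool_rot: [-3.103, -0.418, -0.017]
contact_force: [-5.8, 9.1, 4.2]
opening: 0.0065
```

Run:
```python
from h import *
o=monitor.get_obs(); print(o["tool_pos"],o["contact_force"],o["wrist_torque"],o["opening"],o["q"][5]); p=imaging.get_image("wrist");save("w12.png",p["color"])
plan((.6308,-.1028,.0711),np.radians(84.6))
```

```text
[ 0.62980735 -0.0987171   0.06975476] [-5.79315825  9.10290677  4.23824891] [ 1.59594965  0.91057576 -0.00574587] 0.006477626062604636 -0.5515816337658038
plan [-0.0001  0.0042 -0.0014] roll -1.2066 cur yaw 15.47 pos [ 0.6298 -0.0987  0.0697] tilt [ 0.009   0.0125 -0.9999]
```

View pics/w12.png

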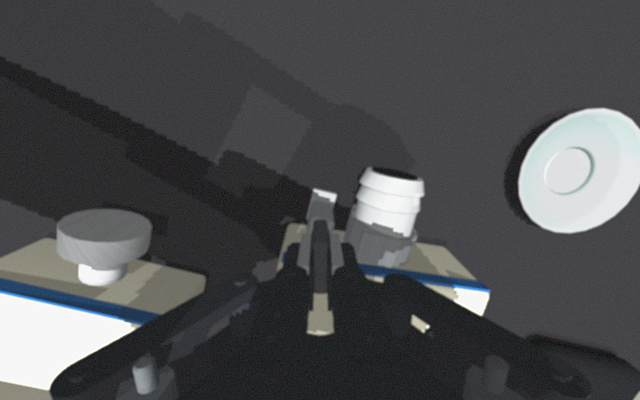

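Emit:
step_arm(targets=[0, 0, 0, 0.05, 0, 0, 0, 0.1, 0, 0, 0, 0.1, 0, 0, 0, 0.1])

```text
t: 10.87
tool_pos: [0.6297, -0.0985, 0.0698]
tool_rot: [-3.118, -0.268, -0.015]
contact_force: [-0.9, 3.7, 0.3]
opening: 0.0059
```

Run:
```python
from h import *
np.set_printoptions(precision=4,suppress=True)
o=monitor.get_obs(); print(o["tool_pos"],o["contact_force"],o["wrist_torque"],o["opening"],o["q"][5]); p=imaging.get_image("wrist");save("w13.png",p["color"]);np.savez("pics/w13.npz",**p)
plan((.6308,-.1028,.0711),np.radians(84.6))
X=cloud(p); z=X[...,2]
ex=np.array([.082,-.9966]);tip=np.array([.6695,-.0545]);ey=np.array([.9966,.082])
L=np.stack([(X[...,:2]-tip)@ex[:2],(X[...,:2]-tip)@ey,z],-1)
m=(L[...,0]>.02)&(L[...,0]<.054)&(L[...,1]>-.03)&(L[...,1]<.04)&(z>.015)&(z<.053); h=L[m]
for y0 in np.arange(-.03,.04,.005):
    s=h[(h[:,1]>y0)&(h[:,1]<y0+.005)]
    if len(s)>10: print(round(y0,3),len(s),np.percentile(s,[2,50,98],axis=0)[:, [0,2]].ravel())
m=(L[...,0]>.0)&(L[...,0]<.06)&(L[...,1]<-.03)&(L[...,1]>-.07)&(z>.002)&(z<.045); h=L[m]; print("foot",len(h),np.percentile(h,[1,50,99],axis=0),cv2.minAreaRect((h[:,:2]*1000).astype(np.float32)))
```

```text
[ 0.6297 -0.0985  0.0698] [-0.9113  3.7253  0.3106] [0.5644 0.2205 0.1438] 0.005919031954183265 -0.4553473963204096
plan [ 0.0003  0.0044 -0.0014] roll -1.3054 cur yaw 9.81 pos [ 0.6297 -0.0985  0.0698] tilt [ 0.0089  0.0128 -0.9999]
-0.025 327 [0.0214 0.0234 0.0389 0.0353 0.0509 0.0427]
-0.02 367 [0.0205 0.0348 0.0316 0.0425 0.0512 0.0478]
-0.015 225 [0.0203 0.0431 0.0278 0.0459 0.034  0.0514]
-0.01 189 [0.0201 0.0468 0.0272 0.0485 0.0331 0.0524]
-0.005 181 [0.0204 0.0481 0.0269 0.0496 0.0338 0.0508]
0.0 181 [0.0202 0.0478 0.0273 0.0491 0.0347 0.0502]
0.005 231 [0.0204 0.0459 0.0316 0.0484 0.0534 0.0528]
0.01 303 [0.0208 0.0419 0.0367 0.049  0.0538 0.052 ]
0.015 191 [0.0219 0.0366 0.0416 0.0432 0.054  0.0522]
0.02 108 [0.0344 0.0292 0.0535 0.0414 0.0539 0.0524]
0.025 134 [0.0531 0.0213 0.0536 0.0391 0.054  0.0517]
0.03 156 [0.053  0.0167 0.0535 0.0363 0.054  0.0524]
0.035 168 [0.0529 0.0158 0.0535 0.0368 0.0539 0.0524]
foot 1095 [[ 0.0061 -0.0675  0.002 ]
 [ 0.0323 -0.0467  0.0146]
 [ 0.0578 -0.0313  0.0448]] ((29.725324630737305, -49.968875885009766), (58.96022415161133, 39.44720458984375), 0.42783021926879883)
```

View pics/w13.png

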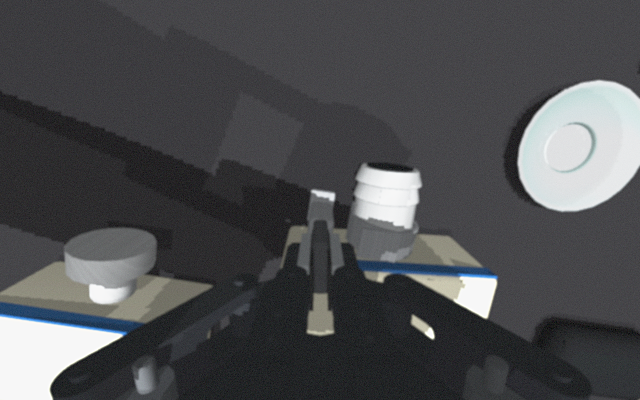

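Emit:
step_arm(targets=[0, 0, 0, 0, 0, 0, 0, 0, 0, 0, 0, 0, 0, 0, 0, 0], grip=0.04, force=20)

```text
t: 11.25
tool_pos: [0.6301, -0.0991, 0.0701]
tool_rot: [-3.119, -0.267, -0.017]
contact_force: [1.3, -0.1, -0.1]
opening: 0.0398
```

Emit:
step_arm(targets=[0, 0, -0.01, 0, 0, 0, -0.03, 0, 0, 0, -0.05, 0, 0, 0, -0.08, 0, 0, 0, -0.11, 0, 0, 0, -0.14, 0, 0, 0, -0.14, 0, 0, 0, -0.14, 0])

```text
t: 11.92
tool_pos: [0.6305, -0.1015, 0.2146]
tool_rot: [-3.122, -0.267, -0.027]
contact_force: [-0.7, 1.0, -0.3]
opening: 0.0398
```

Run:
```python
from h import *
np.set_printoptions(precision=4,suppress=True)
p=imaging.get_image("side"); save("s14.png",cv2.resize(p["color"][140:220,330:420],None,fx=7,fy=7,interpolation=cv2.INTER_CUBIC))
for i in range(2): p=imaging.get_image("wrist")
save("w14.png",p["color"]);np.savez("pics/w14.npz",**p)
o=monitor.get_obs(); print(o["tool_pos"],o["contact_force"],o["opening"])
X=cloud(p); z=X[...,2]
ex=np.array([.082,-.9966]);tip=np.array([.6695,-.0545]);ey=np.array([.9966,.082])
L=np.stack([(X[...,:2]-tip)@ex[:2],(X[...,:2]-tip)@ey,z],-1)
m=(L[...,0]>.01)&(L[...,0]<.075)&(L[...,1]<.0)&(L[...,1]>-.08)&(z>.075)&(z<.1); h=L[m]
print("key",len(h),h.max(0),cv2.minAreaRect((h[:,:2]*1000).astype(np.float32)))
m=(L[...,0]>.01)&(L[...,0]<.052)&(L[...,1]<.03)&(L[...,1]>-.03)&(z>.0515)&(z<.06); h=L[m]; print("hooptop",len(h),h.max(0),cv2.minAreaRect((h[:,:2]*1000).astype(np.float32)))
m=(L[...,0]>.005)&(L[...,0]<.052)&(L[...,1]<-.03)&(L[...,1]>-.06)&(z>.004)&(z<.052); h=L[m]; print("foot/housing",len(h),h.min(0),h.max(0),cv2.minAreaRect((h[:,:2]*1000).astype(np.float32)))
```

```text
[ 0.628  -0.1007  0.2089] [ 0.3743 -0.0689 -0.4402] 0.040070727114957246
key 259 [ 0.0538 -0.0381  0.0949] ((39.94034957885742, -43.532344818115234), (27.60677146911621, 7.954663276672363), 8.945635795593262)
hooptop 485 [0.052  0.0118 0.0585] ((34.95156478881836, -3.6004486083984375), (30.81916046142578, 34.32437515258789), 86.50376892089844)
foot/housing 235 [ 0.0248 -0.0516  0.0044] [ 0.0492 -0.0329  0.0499] ((37.25996398925781, -42.35894012451172), (17.930908203125, 24.777950286865234), 86.57200622558594)
```

View pics/w14.png

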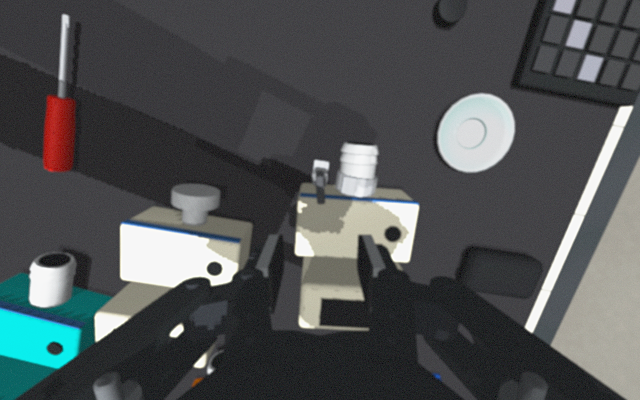

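View pics/s14.png

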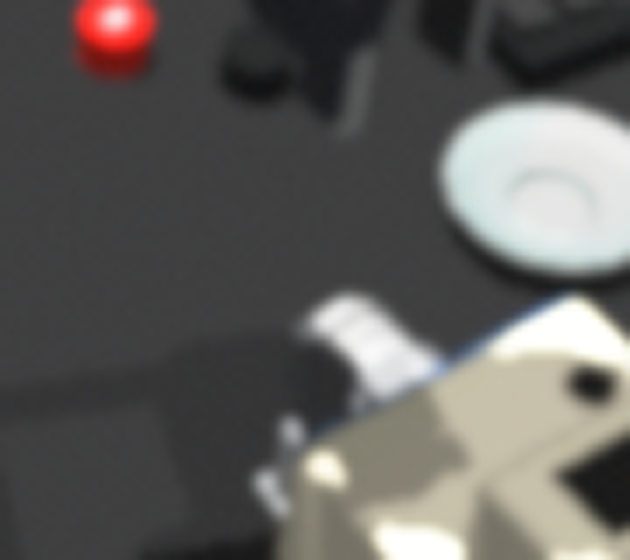

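Run:
```python
from h import *
print(ticket.finish_job())
```

```text
the job is handed in; nothing more can be done
None
```

I handed the job in at about 12 s of the 45 s allowed. The larger clamp is on the barbed stub of the cream unit, home against the panel, with its key tightened and the robot clear. No verdict comes back, so the results below are my own readings from the last pictures.

**What I did:** I gripped the key and carried the clamp over. I slid it along the stub past both ridges until it touched the panel at about 5 N. With the screw still loose, I lowered it to the bench. Then I turned the key clockwise about 1.3 rad, let go and raised the gripper to 0.21 m.

| Check | Last reading | Needed |
|---|---|---|
| Band centre in from the tip | about 42 mm (45 mm is fully home) | over 33 mm |
| Sideways offset | about 1 mm | within 15 mm |
| Height | clamp on the bench, about 1.5 mm below the stub axis | within 12 mm |
| Squareness | about 3° off | within 17° |
| Key angle | about 1.36 rad by camera, about 1.48 rad from the arm's turn | over 1.15 rad |

- **Key angle disagreement:** the two readings differ by about 0.1 rad. Both pass, but the description says the band is snug from about 1.4 rad, and the camera reading is slightly under that. The wrist torque was rising at the end of the turn, and the band looked tight on the stub.
- **Forces:** the largest contact force I read was about 12 N.

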